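# Slide a plywood panel out to its saw line

### The job

Gently push the small plywood panel flat along the top of the saw block, with the fingertips and without gripping or lifting it, until the 40 mm end beyond its pencil line overhangs the block's far edge: the line lies right over that edge and square with it, ready for sawing. Leave the jar, glue bottle, tin and hammer as they are, and finish with the hand clear.

Things in the scene. Friction and masses are not known exactly. Their poses are not given: they have to be found in the camera images.
- block: fixed saw block of dark wood: a board 320 mm (x) by 340 mm (y), its flat top 60 mm above the table, on two runners. Origin at the centre of its underside, on the table; its x axis points to the far edge (away from the robot, turned up to 0.35 rad), y along that edge, z up
- block_edge (a point): middle of the far top edge of the block, at (160, 0, 60) mm in the block's frame, same axes as the block
- panel: loose panel of pale plywood, 140 mm (x) by 100 mm (y) by 8 mm thick, about 120 g, flat on the block, turned up to 0.3 rad from it, its far end 50 to 110 mm short of the far edge. Origin at the centre of its underside, 70 mm from either end; x points to the end with the pencil line, nearer the far edge; z up. It slides with dry friction and stays where left
- panel_line (a point): middle of the dark pencil line drawn across the panel's upper face, at (30, 0, 8) mm in the panel's frame: 40 mm from the panel's far end, parallel to it
- jar: small glass screw jar with a steel cap, 42 mm across, 55 mm high, standing on the block beside the panel; bystander. Origin at the centre of its underside
- glue: white glue bottle, 40 mm across, 95 mm high, standing on the block on the other side of the panel (jar and bottle may change sides); bystander. Origin at the centre of its underside
- tin: steel tin with a paper label, 80 mm across, 100 mm high, on the table to the left of the block; bystander. Origin at the centre of its underside
- hammer: hammer about 280 mm long lying on the table to the right of the block; bystander. Its x axis runs along the handle, to the head
Things that resemble listed ones, but are neither listed nor needed, are in the scene too. What is shaped like the panel but green or yellow is not meant.

How it is judged:
On the way:
1. the fingers push the panel (contact force between the fingers and panel above 0.15 N), for 0.1 s.
At the end, for the whole second after the job is handed in: The panel lies flat and at rest on the block, its pencil line within 6 mm of being over the far edge (overhang 34 to 46 mm at its middle), square with the edge within 0.08 rad (4.6 degrees), not hanging over the block's sides; the jar, glue bottle, tin and hammer are within 20 mm of where they were (x of panel_line in the frame of block_edge between -0.006 and 0.006 m and angle between the x axis of panel and the x axis of block, either way round below 0.08 rad and y of panel in the frame of block_edge between -0.115 and 0.115 m and z of panel in the frame of block_edge between -0.004 and 0.004 m and angle between panel's own z axis and vertical below 0.05 rad and linear speed of panel below 0.01 m/s and distance of each of jar, glue, tin, hammer from where it was at the start of the episode below 0.02 m); the robot touches nothing.
It fails at once if the panel is lifted, tipped up or dropped off the block (z of panel in the frame of block_edge above 0.008 m or z of panel in the frame of block_edge below -0.008 m or angle between panel's own z axis and vertical above 0.15 rad).
It fails at once if the panel is shoved fast (over 0.5 m/s) (linear speed of panel above 0.5 m/s).
It fails at once if the jar, glue bottle, tin or hammer is moved by more than 20 mm or tipped over (distance of any of jar, glue, tin, hammer from where it was at the start of the episode above 0.02 m or angle between any of jar, glue, tin's own z axis and vertical above 0.3 rad).
It also fails if it takes over 42 s, if anything falls off the work surface, if the arm or the gripper's body presses on something with over 40 N, if the wrist force passes 120 N, or if a joint passes its speed limit or range.

### The arm

A 6-joint arm with a two-finger parallel gripper is mounted at the origin on the work surface. World frame = base frame: x ahead of the robot, y to its left, z up, the work surface at z = 0. Lengths are in m, angles in rad, forces in N, time in s.
With the tool pointing down it reaches from about 0.35 to 0.875 m from the base axis. Payload 4.2 kg.
Tool frame: the origin (TCP) lies at the very end of the fingers, on their centre line; the grasp point (between the pads) lies 19 mm behind it; z points along the fingers, y is the line along which they close (so a half turn about z gives the same grasp; the last joint's range is limited). The gripper opens to 85 mm and grips with 20 to 120 N. Pads are 22 mm wide; open, the fingers measure 114 mm over their backs; the gripper's body (76 mm by 85 mm) begins 54 mm behind the grasp point. The pads swing forward as they close: fully open they stand 13 mm farther back than shut.
Start: joints at [1.579, 0.385, 0.008, 0, -1.194, -0.259], TCP at [0.155, 0.605, 0.231] pointing down, gripper open.
Joint ranges: [-3.14, 3.14], [-1.21, 2.06], [-1.07, 1.41], [-3.16, 2.05], [-2.99, -0.16], [-3.1, 3.1]. Speed limits (rad/s): [2.79, 2.79, 3.14, 3.14, 3.14, 3.14].

### API

Orientations are given as a unit quaternion [x, y, z, w].
In Python, from station import manip gives the robot as it stands.
- The arm moves only by the tool carry_out, never from a script. Its argument "moves" is a list that holds one entry, the list of rows, each a list of 7 numbers: the turn, a rotation vector about the tool's x, y, z in rad, then the shift along the tool's x, y, z in cm, then the finger opening in cm, from 0 to 8.54. A call has 1 to 10 rows; each row shifts and turns the commanded pose from where the row before left it, along the tool's axes as they then stand; what a row does not reach is not made up. A row lasts 1/12 s, in which the tool goes at most 41.7 mm and 7.16 degrees, less where a joint would pass 70% of its speed; a pose out of reach is approached as far as the arm can. A call with a gripper value outside its range is refused whole. The fingers move at their own pace and stop on an object; the grip force is fixed at half the most. Time passes only in rows, so rows that do not move let the fingers close. It gives the time, the measured TCP pose, the force, the opening and the grip force at its end, in the units of the state.
- manip.observe(): the state, without advancing time (a new reading comes with each control period).
- manip.capture(name): name is "side" or "top" or "wrist"; returns a dict with "image" (400x640x3 uint8, red, green, blue), "intrinsics" (3x3 intrinsics, pixels), "T" (4x4, takes a point from camera to world coordinates). Camera axes: x right, y up, looking along -z (the intrinsics and any distortion apply to the point x, -y, -z); pixel columns grow to the right and rows downward; lengths in m; the calibration is good to about 2 mm. A picture is of the moment at which its call begins. There is no depth.
- manip.finish_job(): hands the job in; it is judged then, once.
Trained networks look in a picture, given as the dict that the camera call returned (one of the last four; its "shot" number tells which), for a name from the list of things; names that differ only in an ending like _2 or _b are one class to them, and where a whole thing is asked for, a point or a joint stands for the part that bears it (a point fixed in the world has none). Each returns a list of dicts, best first, with "conf" (0 to 1); they miss things now and then, are a little off and sometimes report something else, mostly with a low value. They report only what shows in the picture. A call takes as long as a camera call. They do not tell look-alikes from the thing itself.
- manip.cut_out(picture, thing): "pixels" (400x640 bool, what is visible of it) and "pixel" ([row, column] in pixels, amid what is visible of it).
- manip.landmark_of(picture, thing): "pixel" ([row, column] in pixels: a listed point, or the origin of a listed thing).
The state is a dict: "time_s": time; "joint_positions": joint angles; "qvel": joint speeds; "effort": joint torques, N m; "ee_pos": TCP position; "orientation": TCP orientation; "wrist_force": force on the tool from outside, world axes, zero at the start; "ft_torque": the same for the moment, N m; "grip_width": opening from 0.0 (shut) to 1.0 (fully open); "grasp_force": force on a finger pad.
Only numpy, scipy, OpenCV 4.12 (cv2) and the standard library are available. Lean on these libraries where they do the work, as an engineer would, in place of code of your own. Each camera call takes 0.05 s, during which the arm holds its last target. There are 200 camera calls.

## Working session

There is one attempt and no reset: what is moved stays moved. The work goes in short steps, Python scripts to look and compute and a tool call to move; the robot and the scene stay as the last step left them, time stands still between calls to the robot, and variables do not carry over. Pictures are saved under pics/ and viewed, at most 10 in all, crops included, and the job is handed in when it is done.

Besides the shell and the picture viewer there is one more tool, called by a JSON object that holds its "api" and its "payload". carry_out: Moves the arm, as the interface text tells. Its arguments: {"type":"object","properties":{"moves":{"type":"array"}},"required":["moves"]}

```bash
mkdir -p pics; ls; python3 - <<'E'
from station import manip
import cv2,numpy as np,pickle
o=manip.observe();print({k:np.round(v,3) for k,v in o.items()})
for n in("top","side"):
    p=manip.capture(n);pickle.dump(p,open(f'{n}.pkl','wb'))
    cv2.imwrite(f'pics/{n}0.png',p["image"][...,::-1])
    print(n,np.round(p["intrinsics"],1).tolist(),np.round(p["T"],3).tolist())
    for t in("block","block_edge","panel","panel_line","jar","glue","tin","hammer"):
        print(t,[(np.round(d["pixel"]),round(d["conf"],2)) for d in manip.landmark_of(p,t)][:3],[(np.round(d["pixel"]),round(d["conf"],2)) for d in manip.cut_out(p,t)][:3])
E
```

```text
pics
{'time_s': np.float64(0.0), 'joint_positions': array([ 1.579,  0.386,  0.007, -0.   , -1.194, -0.259]), 'qvel': array([-0.001, -0.   ,  0.   ,  0.   , -0.001,  0.001]), 'effort': array([-0.0000e+00, -3.9229e+01,  1.8841e+01,  4.1860e+00, -5.0000e-03,
        0.0000e+00]), 'ee_pos': array([0.155, 0.605, 0.23 ]), 'orientation': array([ 0.992, -0.125, -0.   ,  0.001]), 'wrist_force': array([ 0.857,  0.283, -0.624]), 'ft_torque': array([0.054, 0.003, 0.023]), 'grasp_force': np.float64(0.0), 'grip_width': np.float64(1.001)}
top [[404.5, 0.0, 321.6], [0.0, 404.5, 193.6], [0.0, 0.0, 1.0]] [[-0.02, 0.998, -0.063, 0.42], [-1.0, -0.02, 0.012, 0.003], [0.01, 0.063, 0.998, 1.501], [0.0, 0.0, 0.0, 1.0]]
block [(array([185., 340.]), 0.71)] []
block_edge [(array([135., 330.]), 0.63)] [(array([185., 326.]), 0.69)]
panel [(array([240., 255.]), 0.94), (array([184., 341.]), 0.84), (array([172., 241.]), 0.77)] [(array([183., 340.]), 0.93), (array([242., 254.]), 0.81), (array([169., 242.]), 0.71)]
panel_line [(array([174., 338.]), 0.9), (array([236., 261.]), 0.8), (array([274., 390.]), 0.76)] [(arra
[... 649 characters left out ...]
]), 0.16)] [(array([222., 341.]), 0.82)]
panel [(array([187., 234.]), 0.9), (array([204., 347.]), 0.89), (array([152., 296.]), 0.83)] [(array([204., 347.]), 0.94), (array([314., 303.]), 0.83), (array([152., 293.]), 0.66)]
panel_line [(array([155., 294.]), 0.86), (array([320., 295.]), 0.59), (array([189., 240.]), 0.57)] [(array([315., 304.]), 0.94), (array([152., 291.]), 0.88), (array([190., 232.]), 0.8)]
jar [(array([165., 329.]), 0.72)] [(array([159., 328.]), 0.52)]
glue [(array([211., 401.]), 0.67), (array([315., 452.]), 0.36), (array([130., 244.]), 0.21)] []
tin [(array([132., 241.]), 0.61), (array([206., 346.]), 0.22)] [(array([122., 238.]), 0.68)]
hammer [] [(array([306., 461.]), 0.75)]
```

```bash
python3 - <<'E'
import cv2
a=cv2.imread('pics/top0.png')
c=a[110:270,230:430]
cv2.imwrite('pics/crop0.png',cv2.resize(c,(750,600),interpolation=cv2.INTER_CUBIC))
E
```

```text
(no output)
```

View pics/top0.png

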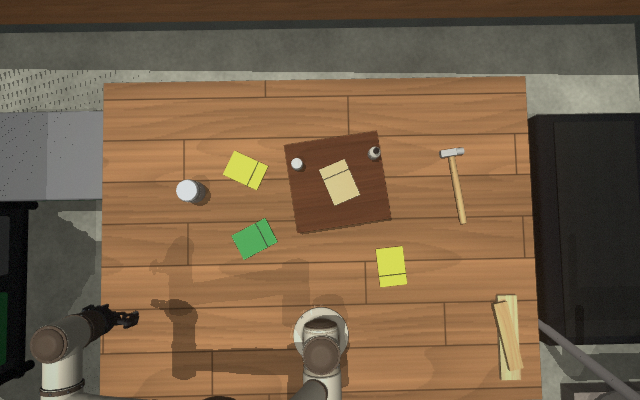

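View pics/crop0.png

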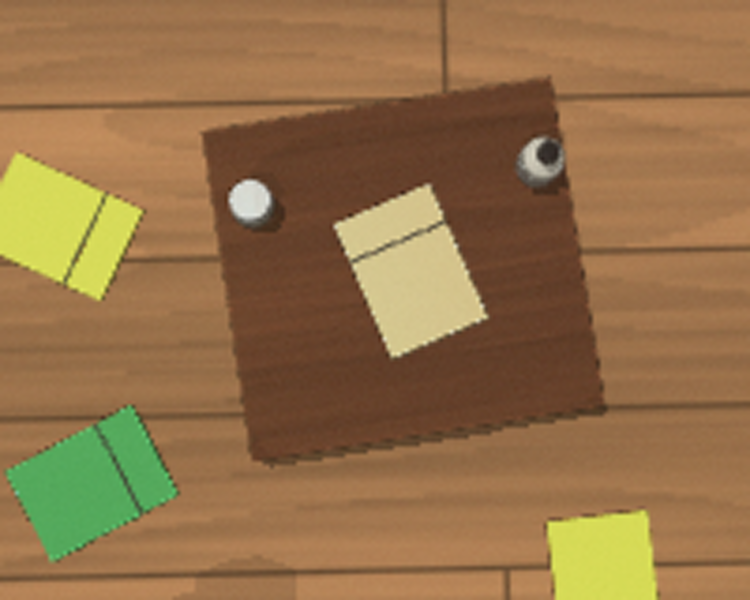

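The wanted panel is the pale one on the dark block (row 184, col 340). It could be mistaken for the yellow ones at (170,245) and (267,391) or the green one at (240,255), all lying on the table. The jar is at (163,297) and the glue at (153,373). The close crop confirms pale plywood with the line toward the far edge.

```bash
cat > h.py <<'E'
import cv2,numpy as np
def ray(p,u,v,z):
    K,T=np.array(p["intrinsics"]),np.array(p["T"])
    d=np.linalg.inv(K)@[u,v,1];d=T[:3,:3]@[d[0],-d[1],-d[2]];o=T[:3,3]
    return o+d*(z-o[2])/d[2]
def proj(p,X):
    K,T=np.array(p["intrinsics"]),np.array(p["T"])
    c=T[:3,:3].T@(np.array(X)-T[:3,3]);q=K@[c[0],-c[1],-c[2]];return q[:2]/q[2]
def panel(p,z=.068,near=None):
    """pale panel: mask of pale low-saturation pixels -> minAreaRect of its world polygon"""
    h=cv2.cvtColor(p["image"],cv2.COLOR_RGB2HSV)
    m=cv2.inRange(h,(15,50,140),(32,130,255))
    m=cv2.morphologyEx(m,cv2.MORPH_CLOSE,np.ones((5,5)))
    cs,_=cv2.findContours(m,cv2.RETR_EXTERNAL,cv2.CHAIN_APPROX_NONE)
    out=[]
    for c in cs:
        if cv2.contourArea(c)<300: continue
        W=np.array([ray(p,*q,z)[:2] for q in c[:,0]])
        (cx,cy),(a,b),t=cv2.minAreaRect((W*1000).astype(np.float32))
        out.append((np.round([cx,cy,a,b,t],1).tolist(),cv2.boundingRect(c)))
    return out
E
python3 - <<'E'
from h import *;import pickle
p=pickle.load(open('top.pkl','rb'))
print(panel(p))
# hand-read corners in crop px /3.75 + offset
f=lambda x,y:(x/3.75+230-.4,y/3.75+110-.4)
C=dict(FL=(203,131),FR=(550,78),RR=(606,407),RL=(252,458))
W={k:ray(p,*f(*c),.06)[:2] for k,c in C.items()}
P={k:ray(p,*f(*c),.068)[:2] for k,c in dict(FL=(333,224),FR=(430,183),RR=(488,319),RL=(393,358),lL=(350,262),lR=(444,222)).items()}
for D in(W,P):
    for k,v in D.items():print(k,np.round(v*1000))
    d=D['FL']-D['FR'];e=D['FL']+D['FR']-D['RL']-D['RR']
    print('ang',np.arctan2(-d[0],d[1]),np.arctan2(e[1],e[0]),'len',np.linalg.norm(d),np.linalg.norm(e)/2,'mid',sum(list(D.values())[:4])/4)
print('jar',ray(p,*f(250,203),.115),'glue',ray(p,*f(547,153),.155))
pj=pickle.load(open('side.pkl','rb'))
for k,v in {**W}.items(): print(k,proj(pj,[*v,.06]).round())
print(proj(pj,[*((W['FL']+W['FR'])/2),.06]))
E
```

```text
[([-4.9, -657.4, 95.5, 296.3, 89.9], (494, 294, 31, 88)), ([551.2, -76.7, 139.6, 99.9, 22.2], (319, 159, 41, 46)), ([515.4, -495.5, 242.1, 48.4, 3.7], (449, 156, 18, 68))]
FL [690. 118.]
FR [ 735. -216.]
RR [ 418. -260.]
RL [377.  77.]
ang 0.134792922222025 0.13546656775777938 len 0.33757878041817296 0.3180686912166864 mid [ 0.55491924 -0.0703691 ]
FL [597.  -4.]
FR [634. -98.]
RR [ 503. -149.]
RL [468. -59.]
lL [560. -20.]
lR [ 597. -110.]
ang 0.38276868056760815 0.38825129824430876 len 0.10043022306490883 0.14008394637773008 mid [ 0.55073681 -0.07748531]
jar [0.61188745 0.07175575 0.115     ] glue [ 0.64643208 -0.19706781  0.155     ]
FL [338. 150.]
FR [423. 200.]
RR [356. 264.]
RL [269. 201.]
[378.06437442 173.98123999]
```

{"api": "carry_out", "payload": {"moves": [[[0,0,-0.107,0,0,0,5],[0,0,-0.107,0,0,0,5],[0,0,-0.107,0,0,0,5],[0,0,-0.107,0,0,0,5],[0,0,-0.107,0,0,0,5],[0,0,-0.107,0,0,0,5],[0,0,0,0.9,3.75,0,5],[0,0,0,0.9,3.75,0,5],[0,0,0,0.9,3.75,0,5],[0,0,0,0.9,3.75,0,5]]]}}

```text
time_s: 2.53
ee_pos: [0.2461, 0.4791, 0.2313]
orientation: [0.981, 0.195, 0.0, 0.0]
wrist_force: [0.6, -0.1, -0.3]
grip_width: 0.584
grasp_force: 0.0
```

{"api": "carry_out", "payload": {"moves": [[[0,0,0,0.9,3.75,0,5],[0,0,0,0.9,3.75,0,5],[0,0,0,0.9,3.75,0,5],[0,0,0,0.9,3.75,0,5],[0,0,0,0.9,3.75,0,5],[0,0,0,0.9,3.75,0,5],[0,0,0,0.9,3.75,0,5],[0,0,0,0.9,3.75,0,5],[0,0,0,0.9,3.75,0,5],[0,0,0,0,0,0,5]]]}}

```text
time_s: 3.37
ee_pos: [0.4515, 0.195, 0.2314]
orientation: [0.982, 0.191, 0.0, 0.0]
wrist_force: [0.4, 0.5, 0.2]
grip_width: 0.582
grasp_force: 0.0
```

{"api": "carry_out", "payload": {"moves": [[[0,0,0,-1.47,3.27,0,5],[0,0,0,-1.47,3.27,0,5],[0,0,0,-1.47,3.27,0,5],[0,0,0,-1.47,3.27,0,5],[0,0,0,-1.47,3.27,0,5],[0,0,0,-1.47,3.27,0,5],[0,0,0,-1.47,3.27,0,5],[0,0,0,-1.47,3.27,0,5],[0,0,0,-1.47,3.27,0,5],[0,0,0,0,0,0,5]]]}}

```text
time_s: 4.2
ee_pos: [0.4384, -0.1273, 0.2314]
orientation: [0.982, 0.191, -0.0, 0.0]
wrist_force: [0.2, -0.2, 0.7]
grip_width: 0.584
grasp_force: 0.0
```

```bash
python3 - <<'E'
from station import manip
from h import *;import pickle
p=manip.capture("wrist");pickle.dump(p,open('w.pkl','wb'))
cv2.imwrite('pics/w1.png',p["image"][...,::-1])
print(np.round(p["intrinsics"],1).tolist(),np.round(p["T"],3).tolist());print(panel(p))
for t in("panel_line","panel","block_edge"):print(t,[(np.round(d["pixel"]),round(d["conf"],2)) for d in manip.landmark_of(p,t)])
E
```

```text
[[279.7, 0.0, 327.4], [0.0, 279.7, 203.7], [0.0, 0.0, 1.0]] [[0.375, 0.876, 0.302, 0.517], [-0.927, 0.355, 0.123, -0.095], [0.0, -0.326, 0.945, 0.374], [0.0, 0.0, 0.0, 1.0]]
[([97.4, -81.6, 88.0, 26.7, 1.8], (198, 359, 25, 41)), ([122.5, 48.8, 24.2, 115.2, 63.5], (108, 325, 50, 44)), ([467.2, -466.7, 112.1, 11.9, 7.2], (562, 224, 51, 77)), ([545.0, -78.2, 124.2, 98.9, 22.1], (269, 0, 107, 138))]
panel_line [(array([ 32., 324.]), 0.88), (array([328., 354.]), 0.73)]
panel [(array([315., 360.]), 0.77), (array([ 68., 325.]), 0.58)]
block_edge []
```

View pics/w1.png

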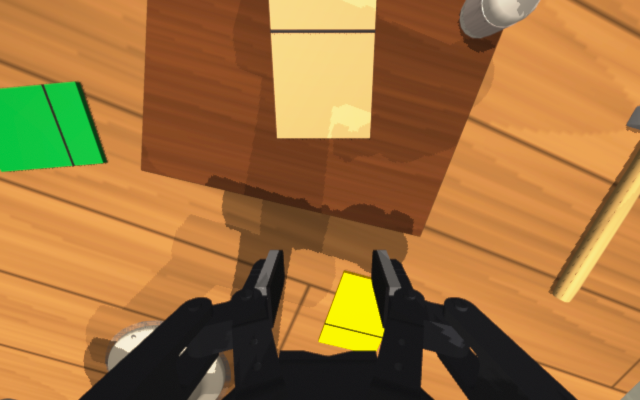

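The wrist view shows the panel's rear edge at row 138 (cols 276–371), parallel to the finger line, and the pencil line at row 31. The hand is lined up behind the panel and over the block.

{"api": "carry_out", "payload": {"moves": [[[0,0,0,0,0,3,5],[0,0,0,0,0,3,5],[0,0,0,0,0,3,5],[0,0,0,0,0,3,5],[0,0,0,0,0,2,5],[0,0,0,0,0,1.5,5],[0,0,0,0,0,0.6,5],[0,0,0,0,0,0.2,5],[0,0,0,0,0,0,5],[0,0,0,0,0,0,5]]]}}

```text
time_s: 5.23
ee_pos: [0.44, -0.1226, 0.0693]
orientation: [0.981, 0.195, 0.001, 0.0]
wrist_force: [0.4, 0.9, 0.2]
grip_width: 0.584
grasp_force: 0.0
```

```bash
python3 - <<'E'
from station import manip
from h import *
p=pickle.load(open('w.pkl','rb')) if 0 else None
import pickle
p=pickle.load(open('w.pkl','rb'))
for u,v,z in((270,31,.068),(376,31,.068),(277,138,.068),(370,138,.068),(142,170,.06),(422,235,.06)):print(u,v,np.round(ray(p,u,v,z)*1000))
p=manip.capture("side");cv2.imwrite('pics/s2.png',cv2.resize(p["image"][130:300,230:440,::-1],(735,595),interpolation=cv2.INTER_CUBIC))
print(manip.observe()["ee_pos"])
E
```

```text
270 31 [560. -18.  68.]
376 31 [ 598. -112.   68.]
277 138 [468. -56.  68.]
370 138 [ 505. -149.   68.]
142 170 [375.  76.  60.]
422 235 [ 423. -259.   60.]
[ 0.4400134  -0.12277297  0.06940543]
```

View pics/s2.png

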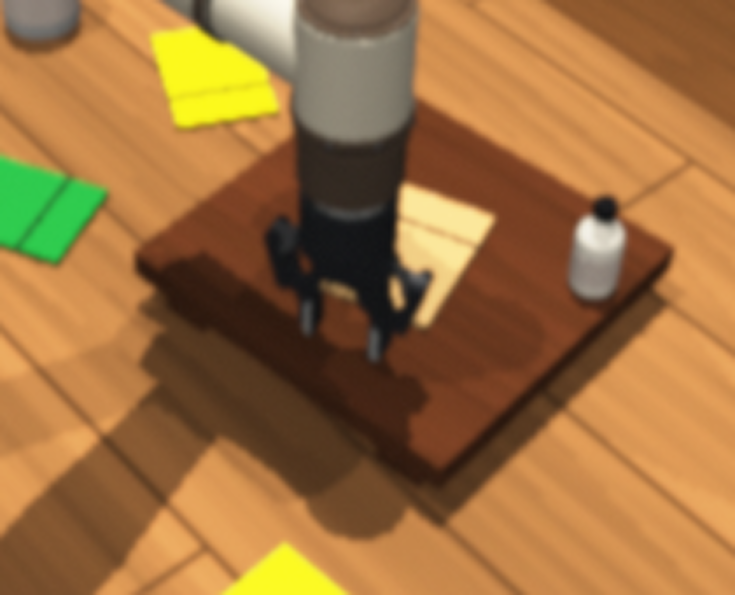

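The hand stands behind the panel with both fingertips (crop px 308,333 and 377,358) just above the block and clear of the glue bottle. I'll creep down to feel for the surface.

{"api": "carry_out", "payload": {"moves": [[[0,0,0,0,0,0.2,5],[0,0,0,0,0,0.2,5],[0,0,0,0,0,0.1,5],[0,0,0,0,0,0,5]]]}}

```text
time_s: 5.62
ee_pos: [0.4389, -0.1232, 0.0633]
orientation: [0.981, 0.194, -0.0, -0.0]
wrist_force: [0.4, -0.8, 0.2]
grip_width: 0.583
grasp_force: 0.0
```

{"api": "carry_out", "payload": {"moves": [[[0,0,0,0,0,0.1,5],[0,0,0,0,0,0.1,5],[0,0,0,0,0,0,5]]]}}

```text
time_s: 5.87
ee_pos: [0.4389, -0.1232, 0.0611]
orientation: [0.981, 0.194, -0.0, -0.0]
wrist_force: [-1.5, -0.3, -0.6]
grip_width: 0.586
grasp_force: 0.0
```

{"api": "carry_out", "payload": {"moves": [[[0,0,0,0,0,0.1,5],[0,0,0,0,0,0.1,5],[0,0,0,0,0,0,5]]]}}

```text
time_s: 6.12
ee_pos: [0.4389, -0.1231, 0.0591]
orientation: [0.981, 0.194, -0.0, -0.0]
wrist_force: [-0.7, -0.4, -0.0]
grip_width: 0.59
grasp_force: 0.0
```

{"api": "carry_out", "payload": {"moves": [[[0,0,0,0,0,0.1,5],[0,0,0,0,0,0.1,5],[0,0,0,0,0,0,5]]]}}

```text
time_s: 6.37
ee_pos: [0.4389, -0.1231, 0.0571]
orientation: [0.981, 0.194, -0.0, -0.0]
wrist_force: [0.1, 0.4, 0.0]
grip_width: 0.582
grasp_force: 0.0
```

{"api": "carry_out", "payload": {"moves": [[[0,0,0,0,0,0.1,5],[0,0,0,0,0,0,5]]]}}

```text
time_s: 6.53
ee_pos: [0.439, -0.1232, 0.057]
orientation: [0.981, 0.194, -0.0, 0.0]
wrist_force: [-2.1, 1.2, 7.7]
grip_width: 0.585
grasp_force: 3.4
```

{"api": "carry_out", "payload": {"moves": [[[0,0,0,0,0,0.1,5],[0,0,0,0,0,0,5]]]}}

```text
time_s: 6.7
ee_pos: [0.4391, -0.1232, 0.057]
orientation: [0.981, 0.195, -0.0, 0.0]
wrist_force: [-5.1, 1.4, 14.9]
grip_width: 0.588
grasp_force: 7.6
```

{"api": "carry_out", "payload": {"moves": [[[0,0,0,0,0,-0.5,5],[0,0,0,0.8,0,0,5],[0,0,0,0.8,0,0,5],[0,0,0,0.8,0,0,5],[0,0,0,0.6,0,0,5],[0,0,0,0.3,0,0,5],[0,0,0,0.2,0,0,5],[0,0,0,0.2,0,0,5],[0,0,0,0.2,0,0,5],[0,0,0,0.2,0,0,5]]]}}

```text
time_s: 7.53
ee_pos: [0.4765, -0.1075, 0.0601]
orientation: [0.981, 0.194, -0.001, -0.0]
wrist_force: [-1.5, -0.2, 0.7]
grip_width: 0.584
grasp_force: 0.4
```

{"api": "carry_out", "payload": {"moves": [[[0,0,0.01,0.4,0,0,5],[0,0,0.01,0.4,0,0,5],[0,0,0.01,0.4,0,0,5],[0,0,0.01,0.4,0,0,5],[0,0,0.01,0.4,0,0,5],[0,0,0.01,0.4,0,0,5],[0,0,0.01,0.4,0,0,5],[0,0,0.01,0.4,0,0,5],[0,0,0.01,0.4,0,0,5],[0,0,0.01,0.4,0,0,5]]]}}

```text
time_s: 8.37
ee_pos: [0.5149, -0.0938, 0.0603]
orientation: [0.989, 0.145, -0.0, 0.0]
wrist_force: [-0.1, 0.5, -0.7]
grip_width: 0.588
grasp_force: 0.3
```

```bash
python3 - <<'E'
from station import manip
from h import *;import pickle
o=manip.observe();print(o["ee_pos"],o["orientation"],o["wrist_force"])
p=manip.capture("wrist");pickle.dump(p,open('w2.pkl','wb'))
cv2.imwrite('pics/w2.png',p["image"][...,::-1])
E
```

```text
[ 0.51492975 -0.09379737  0.06026362] [ 9.89488048e-01  1.44614666e-01 -3.86488472e-05  7.19122414e-07] [-0.05192182  0.51883648 -0.73286749]
```

View pics/w2.png

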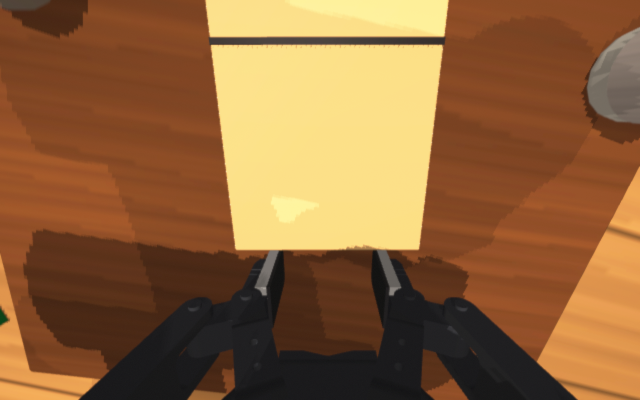

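Both fingers bear on the rear edge (row 249, cols 270 and 382), and the line at row 41 is parallel to the hand. The push is going square, so I continue.

{"api": "carry_out", "payload": {"moves": [[[0,0,0.01,0.4,0,0,5],[0,0,0.01,0.4,0,0,5],[0,0,0.01,0.4,0,0,5],[0,0,0.01,0.4,0,0,5],[0,0,0.01,0.4,0,0,5],[0,0,0.01,0.4,0,0,5],[0,0,0.01,0.4,0,0,5],[0,0,0.01,0.4,0,0,5],[0,0,0.01,0.4,0,0,5],[0,0,0.01,0.4,0,0,5]]]}}

```text
time_s: 9.25
ee_pos: [0.5537, -0.0841, 0.0603]
orientation: [0.995, 0.095, -0.0, 0.0]
wrist_force: [-2.2, -0.4, 1.7]
grip_width: 0.582
grasp_force: 0.8
```

{"api": "carry_out", "payload": {"moves": [[[0,0,0.01,0.4,0,0,5],[0,0,0.01,0.4,0,0,5],[0,0,0.01,0.4,0,0,5],[0,0,0.01,0.4,0,0,5],[0,0,0.01,0.4,0,0,5],[0,0,0,0.4,0,0,5],[0,0,0,0.4,0,0,5],[0,0,0,0.2,0,0,5],[0,0,0,0,0,0,5]]]}}

```text
time_s: 10.0
ee_pos: [0.5839, -0.0793, 0.0603]
orientation: [0.998, 0.071, 0.001, 0.0]
wrist_force: [0.2, -1.0, -0.9]
grip_width: 0.589
grasp_force: 0.0
```

```bash
python3 - <<'E'
from station import manip
from h import *;import pickle
o=manip.observe();print(o["ee_pos"],o["orientation"],o["wrist_force"])
e=o["ee_pos"][:2]-[.7125,-.049];c,s=np.cos(.137),np.sin(.137);print(e@[c,s],e@[-s,c])
for n in("wrist","top"):
    p=manip.capture(n);pickle.dump(p,open(n+'3.pkl','wb'))
    if n=='top':print(panel(p));a=cv2.resize(p["image"][110:270,230:430,::-1],(750,600),interpolation=cv2.INTER_CUBIC)
    else:a=p["image"][...,::-1]
    cv2.imwrite(f'pics/{n}3.png',a)
E
```

```text
[ 0.58389226 -0.07927348  0.06031271] [9.97502402e-01 7.06294566e-02 6.60387851e-04 3.62211295e-05] [ 0.15810889 -0.97290618 -0.87055448]
-0.13153721182689287 -0.01242562669418144
[([-10.3, -656.3, 306.5, 102.7, 0.6], (494, 294, 32, 91)), ([279.5, 240.7, 116.1, 191.4, 5.6], (222, 243, 57, 38)), ([429.0, 244.1, 218.2, 292.8, 48.1], (201, 176, 77, 77)), ([514.2, -494.0, 244.3, 38.5, 9.6], (448, 156, 19, 68)), ([707.7, -52.0, 78.3, 123.9, 10.0], (312, 125, 37, 26))]
```

View pics/top3.png

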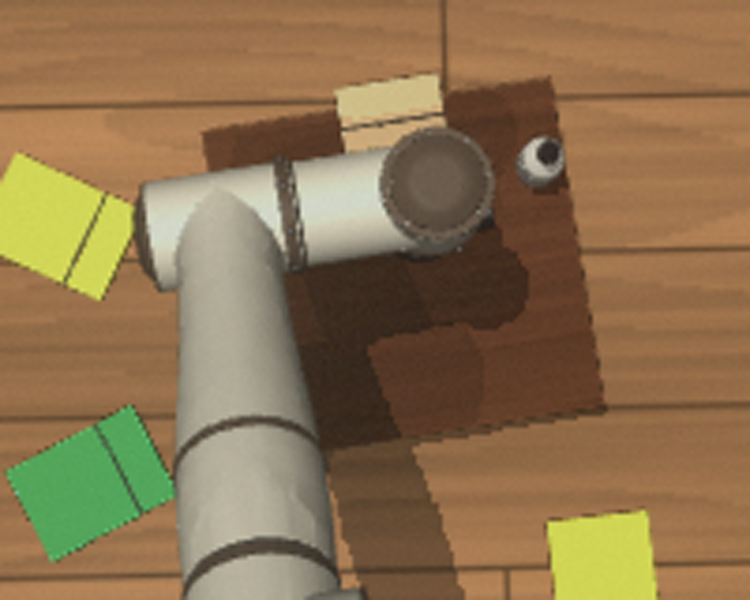

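View pics/wrist3.png

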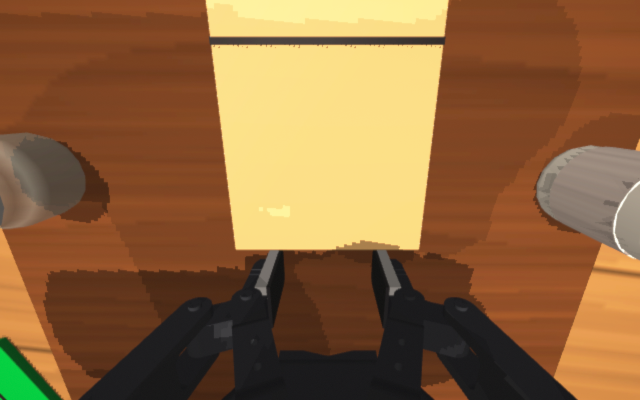

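The panel already overhangs a little: in the top crop the line runs (342,129)–(442,113), with the edge about 19 crop px beyond it. In the wrist view the line (row 41) is still parallel to the hand.

```bash
cat >> h.py <<'E'
def edgeframe(P):
    E=np.array([.7125,-.049]);c,s=np.cos(.137),np.sin(.137);e=np.asarray(P)[:2]-E
    return np.round([(e@[c,s])*1000,(e@[-s,c])*1000],1)
E
python3 - <<'E'
from h import *;import pickle
f=lambda x,y:(x/3.75+230-.4,y/3.75+110-.4)
p=pickle.load(open('top3.pkl','rb'))
for x,y in((342,129),(442,113),(335,91),(437,74)):P=ray(p,*f(x,y),.068);print(P.round(4),edgeframe(P))
for x,y in((203,131),(550,78)):print('edge',edgeframe(ray(p,*f(x,y),.06)))
p=pickle.load(open('wrist3.pkl','rb'))
for u,v in((210,40.5),(444,40.5),(235,249.5),(421,249.5)):P=ray(p,u,v,.068);print('w',P.round(4),edgeframe(P))
# subpixel edge fit in the initial top image: dark block vs lighter table
p=pickle.load(open('top.pkl','rb'));g=cv2.GaussianBlur(cv2.cvtColor(p["image"],cv2.COLOR_RGB2GRAY).astype(float),(0,0),.8)
q=[]
for u in range(290,372):
    y0=145-14/93*(u-285);r=np.arange(int(y0)-5,int(y0)+6);d=np.diff(g[r,u]);d=np.clip(-d,0,None)
    i=d.argmax();k=slice(max(i-1,0),i+2);q.append((u,((r[:-1][k]+.5)*d[k]).sum()/d[k].sum()))
W=np.array([ray(p,u,v,.06)[:2] for u,v in q]);vx,vy,x0,y0=cv2.fitLine(W.astype(np.float32),cv2.DIST_HUBER,0,.001,.001).ravel()
print('edge angle',np.arctan(-vx/vy),'offset',edgeframe((x0,y0)))
E
```

```text
[ 0.6878 -0.0148  0.068 ] [-19.8  37.3]
[ 0.7015 -0.1106  0.068 ] [-19.3 -59.5]
[ 0.7246 -0.0088  0.068 ] [17.5 38.1]
[ 0.7393 -0.1068  0.068 ] [ 18.6 -60.9]
edge [  0.4 168.9]
edge [  -0.4 -168.7]
w [ 0.6875 -0.013   0.068 ] [-19.8  39.1]
w [ 0.7016 -0.1119  0.068 ] [-19.4 -60.8]
w [ 0.5886 -0.027   0.068 ] [-119.7   38.7]
w [ 0.6028 -0.1269  0.068 ] [-119.3  -62.2]
edge angle 0.13617536 offset [  1.4 -15.5]
```

{"api": "carry_out", "payload": {"moves": [[[0,0,0,0.3,0,0,5],[0,0,0,0.3,0,0,5],[0,0,0,0.3,0,0,5],[0,0,0,0.3,0,0,5],[0,0,0,0.3,0,0,5],[0,0,0,0.25,0,0,5],[0,0,0,0.2,0,0,5],[0,0,0,0.1,0,0,5],[0,0,0,0,0,0,5],[0,0,0,0,0,0,5]]]}}

```text
time_s: 10.93
ee_pos: [0.6036, -0.0764, 0.0603]
orientation: [0.998, 0.071, 0.0, -0.0]
wrist_force: [0.5, -0.7, -0.6]
grip_width: 0.581
grasp_force: 0.0
```

```bash
python3 - <<'E'
from station import manip
from h import *
o=manip.observe();print(edgeframe(o["ee_pos"]),o["orientation"])
E
```

```text
[-111.6  -12.3] [ 9.97506564e-01  7.05721923e-02  4.69247254e-04 -1.68683054e-05]
```

{"api": "carry_out", "payload": {"moves": [[[0,0,0,-0.5,0,0,5],[0,0,0,-1,0,0,5],[0,0,0,-2,0,0,5],[0,0,0,-2,0,-1,5],[0,0,0,-2,0,-3,5],[0,0,0,-2,0,-3,5],[0,0,0,-2,0,-3,5],[0,0,0,-2,0,-3,5],[0,0,0,-2,0,-3,5],[0,0,0,0,0,0,5]]]}}

```text
time_s: 11.77
ee_pos: [0.4499, -0.0989, 0.2268]
orientation: [0.997, 0.071, 0.006, 0.0]
wrist_force: [1.4, -0.0, 0.2]
grip_width: 0.587
grasp_force: 0.0
```

{"api": "carry_out", "payload": {"moves": [[[0,0,0,0,-4,0,5],[0,0,0,0,-4,0,5],[0,0,0,0,-4,0,5],[0,0,0,0,-4,0,5],[0,0,0,0,-4,0,5],[0,0,0,0,-4,0,5],[0,0,0,0,0,0,5],[0,0,0,0,0,0,5]]]}}

```text
time_s: 12.43
ee_pos: [0.4155, 0.1411, 0.2202]
orientation: [0.997, 0.073, 0.0, -0.0]
wrist_force: [0.7, 0.3, 0.4]
grip_width: 0.583
grasp_force: 0.0
```

```bash
python3 - <<'E'
from station import manip
from h import *;import pickle
p=manip.capture("top");pickle.dump(p,open('top4.pkl','wb'))
print(manip.observe()["ee_pos"],panel(p))
cv2.imwrite('pics/top4.png',cv2.resize(p["image"][110:270,230:430,::-1],(750,600),interpolation=cv2.INTER_CUBIC))
E
```

```text
[0.41557493 0.13988812 0.22013956] [([-13.1, -657.1, 104.3, 307.7, 89.2], (494, 295, 32, 91)), ([394.4, 406.3, 113.5, 187.1, 38.9], (191, 209, 43, 50)), ([510.0, 254.7, 122.8, 164.8, 63.0], (222, 180, 50, 36)), ([513.5, -498.4, 245.5, 61.2, 15.1], (442, 156, 29, 68)), ([692.6, -56.1, 158.5, 116.3, 6.9], (315, 121, 37, 45)), ([896.4, 176.3, 59.0, 277.7, 0.3], (228, 79, 78, 18))]
```

View pics/top4.png

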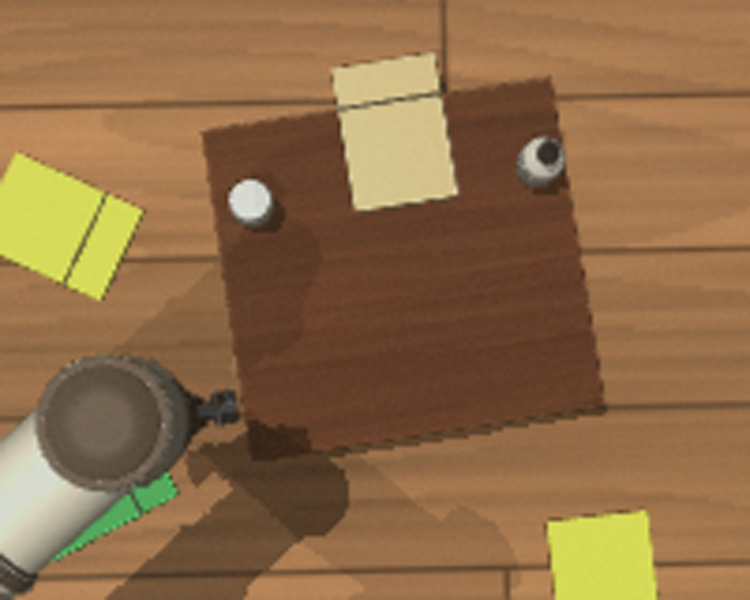

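The line now runs (340,107)–(441,93) in the crop, right over the far edge. Jar and glue haven't moved and the hand is clear. I'll do a numeric check, then hand in.

```bash
python3 - <<'E'
from station import manip
from h import *;import pickle
f=lambda x,y:(x/3.75+230-.4,y/3.75+110-.4)
p=pickle.load(open('top4.pkl','rb'))
L=[edgeframe(ray(p,*f(*c),.068)) for c in((340,107),(441,93),(330,69),(434,53),(355,211),(458,194))];print(L)
x=(L[0][0]+L[1][0])/2
if abs(x)<3.2 and abs(L[0][0]-L[1][0])<4: print(manip.finish_job())
E
```

```text
[array([ 1.5, 35.8]), array([ -0.1, -61.7]), array([39.2, 39.5]), array([ 39.2, -61.3]), array([-99.5,  37.4]), array([-98.6, -62.1])]
the job is handed in; nothing more can be done
None
```

The panel is pushed into place and the job is handed in: the pencil line measured about 1 mm from over the far edge and square to about 0.02 rad, the jar and glue bottle look unmoved in the final picture (tin and hammer were outside that crop, and the arm never went near them), and the hand is clear.

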